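# Sort the arch-setting bits back into tray, box and graded packer row

### The job

Clear the loose bits of the arch job off the bench, each back to where its kind is kept: both brick offcuts flat on the floor of the steel tray, side by side and not one on the other; the wooden spacer flat on the floor of the wooden box; and the loose packer back in the packer stand, slid down between the thin packer and the thick one, pushing them apart, until it sits on the base. Leave all three packers standing upright in the stand with their ends in line, and let go of everything.

Things in the scene. Friction and masses are not known exactly. Their poses are not given: they have to be found in the camera images.
- brick_bat: The longer loose brick offcut, red sawn brick, lying flat: 52 (own x) x 75 (own y) x 30 mm high, 0.21 kg. Origin at the centre of its underside, z up.
- brick_square: The square loose brick offcut, red sawn brick, lying flat: 52 x 52 x 30 mm high, 0.15 kg. Origin at the centre of its underside, z up.
- spacer: The loose planed softwood spacer, lying flat: 35 (own x) x 90 (own y) x 20 mm high, 0.04 kg. Origin at the centre of its underside, z up.
- packer: The loose packer: a pale beech block standing on edge on the bench, 62 long (own x) x 26 thick (own y) x 50 mm high, 0.06 kg, its foot bevelled from 26 to 18 mm thick over the lowest 10 mm, top edges rounded 5 mm. Origin: centre of underside, z up. Taken across its 62 mm length, the fingers stay clear of the shorter neighbours in the stand.
- thin_packer: The thin packer, a pale beech block standing loose on edge in the stand: 52 long (own x) x 20 thick (own y) x 40 mm high, 0.05 kg, upper long edges rounded 5 mm. Origin at the centre of its underside. It stands on the stand's +y side and can be pushed along the stand.
- thick_packer: The thick packer, a pale beech block standing loose on edge in the stand, on its -y side: 52 long (own x) x 34 thick (own y) x 40 mm high, 0.08 kg, upper long edges rounded 5 mm. Origin: centre of its underside. It can be pushed along the stand. The gap between it and the thin packer is 18 to 23 mm, narrower than the loose packer.
- packer_stand: Packer stand, fixed: plywood base 100 (own x) x 140 (own y) x 12 mm with an end block 36 mm high at each end of its y. Packers stand in a row along its y, in the 88 mm between the end blocks, each with its length along the stand's x. Battens 7 mm high run along both sides, 81 mm apart; above them the sides are open. Origin: centre of underside; packers sit 12 mm above it.
- offcut_tray: The pressed-steel tray for brick offcuts, fixed to the bench: 122 (own x) x 170 (own y) x 28 mm high (30 mm over its rolled rim), walls and floor 3 mm thick, empty. Origin at the centre of its underside; its inner floor is 3 mm above it.
- spacer_box: Brown wooden box for spacers, fixed: 120 (own x) x 156 (own y) x 30 mm high, walls and floor 6 mm. A pale wooden strip 22 x 120 x 12 mm high is fixed along the wall on its own -x side, so the free floor runs from x = -30 to +54 mm and y = -72 to +72 mm. Origin: centre of underside; inner floor 6 mm above it.

How it is judged:
By the outcome, as a careful person would: the job done as asked, in the order asked, and still so for the second after the job is handed in, with the robot touching nothing.
It also fails if it takes over 99 s, if anything falls off the work surface, if the arm or the gripper's body presses on something with over 40 N, if the wrist force passes 120 N, or if a joint passes its speed limit or range.

### The arm

A 7-joint arm with a two-finger parallel gripper is mounted at the origin on the work surface; the furniture and walls round the work are solid. World frame = base frame: x ahead of the robot, y to its left, z up, the work surface at z = 0. Lengths are in mm, angles in rad, forces in N, time in s.
With the tool pointing down it reaches from about 400 to 900 mm from the base axis. Payload 5.5 kg.
Tool frame: the origin (TCP) lies midway between the tips of the shut fingers; the grasp point (between the pads) lies 19 mm behind it; z points along the fingers, y is the line along which they close (so a half turn about z gives the same grasp; the last joint's range is limited). The gripper opens to 92 mm and grips with 3 to 60 N. Pads are 19 mm wide; open, the fingers measure 130 mm over their backs; the gripper's body (75 mm by 190 mm) begins 47 mm behind the grasp point.
Start: joints at [-0.984, 0.501, -0.427, 1.55, 0.221, 1.138, -0.21], TCP at [206.774, 616.234, 226.729] pointing down, gripper open.
Joint ranges: [-2.88, 2.88], [-0.31, 2.03], [-1.54, 1.56], [0.2, 2.42], [-1.41, 4.55], [0.19, 2.02], [-2.57, 2.57]. Speed limits (rad/s): [2.57, 2.57, 3.14, 3.14, 3.14, 3.14, 3.14].

### API

Orientations are given as a 3x3 rotation matrix whose columns are the frame's x, y, z axes.
In Python, from station import status, cams, env gives the robot as it stands.
- The arm moves only by the tool jog_arm, never from a script. Its argument "plan" is a list of rows, each an object of numbers: "hand": the finger opening in mm, from 0 to 91.8; "dx", "dy", "dz": the shift along the world's x, y, z in mm; "twist": the turn about the world's z in degrees. In form: [{"hand": .., "dx": .., "dy": .., "dz": .., "twist": ..}, ...]. A call has 1 to 12 rows; each row is the pose to reach, as a shift and turn from the pose commanded when the call began; what a row does not reach only later rows make up. A row lasts 1/12 s, in which the tool goes at most 41.7 mm and 7.16 degrees, less where a joint would pass 70% of its speed; a pose out of reach is approached as far as the arm can. A call with a gripper value outside its range is refused whole. The fingers move at their own pace and stop on an object; "squeeze" is the grip in N (left out, the last holds). Time passes only in rows, so rows that repeat a pose let the fingers close. It gives the time, the measured TCP pose, the force, the opening and the grip force at its end, in the units of the state.
- status.get_obs(): the state, without advancing time (a new reading comes with each control period).
- cams.capture(name): name is "side" or "top"; returns (picture, depth): 400x640x3 uint8, red, green, blue; 400x640 float32, mm along the optical axis (not along the pixel's ray), 0 where there is no reading.
- cams.get_calibration(name): a dict with "mtx" (3x3 intrinsics, pixels), "extrinsics" (4x4, takes a point from camera to world coordinates). Camera axes: x right, y down, z forward; pixel columns grow to the right and rows downward; lengths in mm; the calibration is good to about 2 mm. A picture is of the moment at which its call begins. get_calibration takes no time and is no camera call.
- env.job_done(): hands the job in; it is judged then, once.
The state is a dict: "clock": time; "joints": joint angles; "qvel": joint speeds; "effort": joint torques, N m; "position": TCP position; "tool_rot": TCP orientation; "contact_force": force on the tool from outside, world axes, zero at the start; "ft_torque": the same for the moment, N m; "grip_width": finger opening in mm; "grasp_force": force on a finger pad.
Only numpy, scipy, OpenCV 4.12 (cv2) and the standard library are available. Lean on these libraries where they do the work, as an engineer would, in place of code of your own. Each camera call takes 0.05 s, during which the arm holds its last target. There are 200 camera calls.

## Working session

There is one attempt and no reset: what is moved stays moved. The work goes in short steps, Python scripts to look and compute and a tool call to move; the robot and the scene stay as the last step left them, time stands still between calls to the robot, and variables do not carry over. Pictures are saved under pics/ and viewed, at most 14 in all, crops included, and the job is handed in when it is done.

Besides the shell and the picture viewer there is one more tool, called after "Request:" as a command line: name --argument value ..., lists and objects as JSON in quotes. jog_arm: Moves the arm, as the interface text tells. Its arguments: {"type":"object","properties":{"plan":{"type":"array","items":{"type":"object","properties":{"hand":{"type":"number"},"dx":{"type":"number"},"dy":{"type":"number"},"dz":{"type":"number"},"twist":{"type":"number"}}}},"squeeze":{"type":"number"}},"required":["plan"]}

```bash
mkdir -p pics && cat > h.py <<'E'
import numpy as np, cv2
from station import status, cams, env
def snap(n,f=None):
    p,d=cams.capture(n)
    if f: cv2.imwrite('pics/'+f,p[:,:,::-1])
    return p,d
def cloud(n,d):
    c=cams.get_calibration(n);K=np.array(c['mtx']);T=np.array(c['extrinsics'])
    v,u=np.mgrid[:d.shape[0],:d.shape[1]]
    P=np.stack([(u-K[0,2])/K[0,0]*d,(v-K[1,2])/K[1,1]*d,d],-1)
    W=P@T[:3,:3].T+T[:3,3]; W[d==0]=np.nan
    return W
E
python3 - <<'E'
from h import *
for n in('top','side'):
    p,d=snap(n,n+'0.png');np.savez(n+'0.npz',p=p,d=d)
    c=cams.get_calibration(n);print(n,np.round(c['mtx'],1).tolist(),np.round(c['extrinsics'],3).tolist(),(d==0).mean())
o=status.get_obs();print(o)
E
```

```text
top [[388.6, 0.0, 322.3], [0.0, 388.6, 204.2], [0.0, 0.0, 1.0]] [[0.0, -0.987, 0.162, 280.341], [-1.0, 0.001, 0.011, 4.806], [-0.011, -0.162, -0.987, 1127.844], [0.0, 0.0, 0.0, 1.0]] 0.00417578125
side [[466.5, 0.0, 311.3], [0.0, 466.5, 207.5], [0.0, 0.0, 1.0]] [[0.736, -0.418, 0.533, -242.8], [-0.677, -0.451, 0.581, -768.89], [-0.003, -0.788, -0.615, 843.005], [0.0, 0.0, 0.0, 1.0]] 0.02925390625
{'clock': 0.1, 'joints': array([-0.98382577,  0.50178413, -0.42679483,  1.55133406,  0.22078032,
        1.13828518, -0.21031231]), 'qvel': array([ 0.00018277, -0.0032748 ,  0.00057865, -0.0030455 , -0.00101893,
        0.00013197, -0.000842  ]), 'effort': array([-1.00285612e-02, -5.67875504e+01, -5.83874434e+00, -2.79908520e+01,
       -6.92182453e-02,  2.41455756e-02,  4.95326685e-05]), 'position': array([206.63051336, 615.6217858 , 225.76684653]), 'tool_rot': array([[-9.48047129e-01,  3.18129266e-01, -6.40907531e-04],
       [ 3.18129900e-01,  9.48045709e-01, -1.64302617e-03],
       [ 8.49149273e-05, -1.76155809e-03, -9.99998445e-01]]), 'contact_force': array([-0.719603  , -0.78590064,  0.08207047]), 'ft_torque': array([-0.00089683,  0.01972102,  0.01113249]), 'grasp_force': 0.0, 'grip_width': 92.10840784104133}
```

View pics/top0.png

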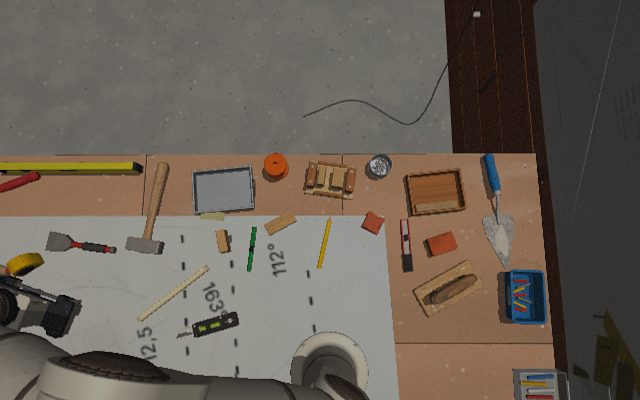

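View pics/side0.png

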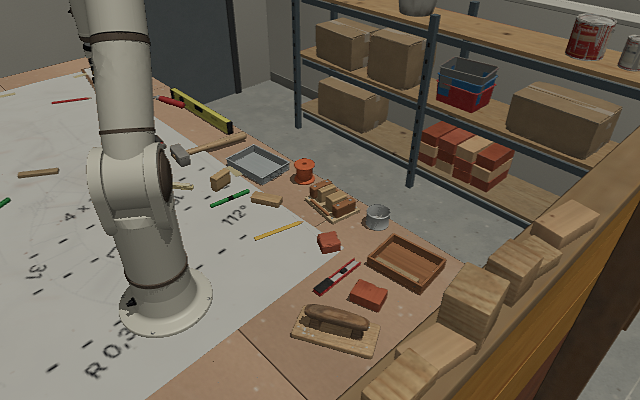

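The top view shows the tray at (223,190), the stand at (330,180) and the box at (436,192). The packer is at (223,241), the spacer at (281,224), the square brick at (373,223) and the bat at (441,244). The side view agrees: packer (220,180), spacer (266,200), square (329,242), bat (368,294), and the stand (330,202) with its two packers and a gap.

```bash
cat > m.py <<'E'
from h import *
R={'packer':(223,241,16,44,54),'spacer':(281,224,22,14,26),'square':(373,223,18,24,36),'bat':(441,244,24,24,36),'tray':(223,190,40,20,36),'stand':(330,180,34,26,44),'box':(436,192,38,22,36),'packers':(330,180,34,45,60)}
def fit(P):
    (c,s,a)=cv2.minAreaRect(P.astype(np.float32)); return np.round(c,1),np.round(s,1),round(a,1)
if __name__=='__main__':
    D={n:np.load(n+'0.npz') for n in('top','side')}
    W={n:cloud(n,D[n]['d']) for n in D}
    w=W['top']; w2=W['side'].reshape(-1,3)
    for k,(u,v,r,z0,z1) in R.items():
        q=w[v-r:v+r,u-r:u+r].reshape(-1,3); m=(q[:,2]>z0)&(q[:,2]<z1); q=q[m]
        lo,hi=q.min(0)-12,q.max(0)+12
        s=w2[(w2[:,2]>z0)&(w2[:,2]<z1)&np.all((w2[:,:2]>lo[:2])&(w2[:,:2]<hi[:2]),1)]
        print(k,len(q),'z',np.round(np.median(q[:,2]),1),'top',*fit(q[:,:2]),'| side',len(s),np.round(np.median(s[:,2]),1),*fit(s[:,:2]))
    # bench height check
    for n,x in(('top',w.reshape(-1,3)),('side',w2)):
        b=x[(x[:,0]>450)&(x[:,0]<600)&(x[:,1]>0)&(x[:,1]<250)&(abs(x[:,2])<10)];print(n,'bench z',np.median(b[:,2]))
    # zoomed packers colour+height map
    t=D['top']['p'];
    a=cv2.resize(t[145:260,185:300],None,fx=3.4,fy=3.4,interpolation=cv2.INTER_CUBIC)
    b=cv2.resize(t[145:260,295:410],None,fx=3.4,fy=3.4,interpolation=cv2.INTER_CUBIC)
    cv2.imwrite('pics/crop0.png',np.hstack([a,b])[:,:,::-1])
    np.set_printoptions(linewidth=250)
    print(np.round(w[160:200:2,303:358:2,2]).astype(int))
E
python3 m.py
```

```text
packer 207 z 49.8 top [355.2 297.7] [62.1 26. ] 13.7 | side 112 48.8 [353.  295.9] [65.2 29.4] 8.6
spacer 383 z 20.1 top [409.1 139.3] [35.2 89.5] 28.5 | side 249 18.8 [407.1 139.6] [40.4 92.6] 29.1
square 313 z 29.6 top [ 407.9 -126.6] [51.5 50. ] 62.9 | side 264 28.4 [ 407.3 -126.9] [54.8 51.7] 63.2
bat 493 z 30.2 top [ 347.7 -319.3] [51.7 75. ] 18.1 | side 577 28.9 [ 347.3 -320.6] [53.8 74.8] 18.2
tray 426 z 29.3 top [506.1 304.1] [127.1 180.7] 5.4 | side 355 25.7 [503.6 307.8] [133.6 182.4] 5.8
stand 80 z 37.2 top [540.2  -7.4] [132.  76.] 82.2 | side 316 36.6 [535.8  -8.1] [140.9  70.9] 81.6
box 492 z 29.6 top [ 498.6 -310.8] [120.6 157.6] 6.5 | side 641 27.9 [ 497.9 -310.3] [126.  158.2] 6.8
packers 708 z 50.1 top [537.3  -7. ] [135.5  69.5] 82.2 | side 438 48.4 [534.8  -7.7] [135.3  68.5] 82.1
top bench z 0.7329141374719939
side bench z -0.6965634359413571
[[                   2                    4                    0                    0                   -2                    2                    4                    0                    2                    1             
[... 11090 characters left out ...]
            1                    0                    1                    3                   -2                    0                    1                    1                    2                    5                    0
                    -2                    1                    5                    0                    5                    6                   -4                    0                    7                   13                   13
                    14                   12                   11                   -3                    2                   -2]]m.py:23: RuntimeWarning: invalid value encountered in cast
  print(np.round(w[160:200:2,303:358:2,2]).astype(int))
```

View pics/crop0.png

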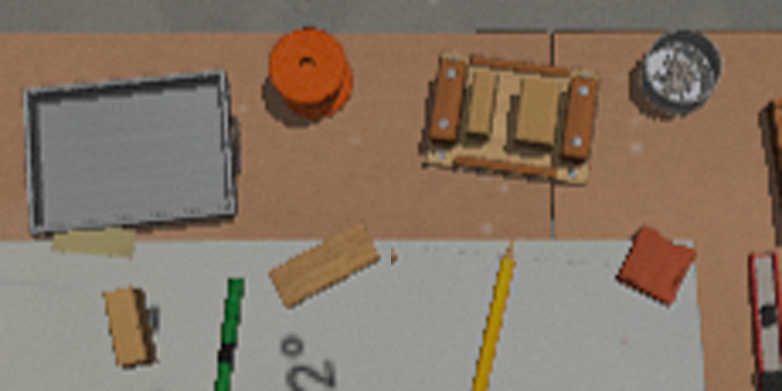

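The close-up crop shows the tape patch lying flat, the thin packer left of the thick one in the stand, and the gap between them. All sizes and heights match what was given. The top-camera fits give a bat grip direction of 18.1°. I'm starting the arc over to the bat.

Request:
jog_arm --plan '[{"hand":80,"dx":273,"dy":-316,"dz":-20,"twist":-53},{"hand":80,"dx":273,"dy":-316,"dz":-20,"twist":-53},{"hand":80,"dx":273,"dy":-316,"dz":-20,"twist":-53},{"hand":80,"dx":273,"dy":-316,"dz":-20,"twist":-53},{"hand":80,"dx":273,"dy":-316,"dz":-20,"twist":-53},{"hand":80,"dx":273,"dy":-316,"dz":-20,"twist":-53},{"hand":80,"dx":273,"dy":-316,"dz":-20,"twist":-53},{"hand":80,"dx":273,"dy":-316,"dz":-20,"twist":-53},{"hand":80,"dx":273,"dy":-316,"dz":-20,"twist":-53},{"hand":80,"dx":273,"dy":-316,"dz":-20,"twist":-53},{"hand":80,"dx":273,"dy":-316,"dz":-20,"twist":-53},{"hand":80,"dx":273,"dy":-316,"dz":-20,"twist":-53}]' --squeeze 25

```text
clock: 1.1
position: [481.9, 296.3, 206.1]
tool_rot: [[-0.31, 0.951, -0.0], [0.951, 0.31, -0.002], [-0.002, -0.001, -1.0]]
contact_force: [-0.8, 0.6, -0.4]
grip_width: 80.3
grasp_force: 0.0
```

```bash
cat > s.py <<'E'
from h import *
# initial image, top cam: stand frame, packers, box strip
d=np.load('top0.npz');w=cloud('top',d['d'])
def band(u,v,r,a,b):
    q=w[v-r:v+r,u-r:u+r].reshape(-1,3);return q[(q[:,2]>a)&(q[:,2]<b)]
def loc(q,c,yaw):
    t=np.radians(yaw);R=np.array([[np.cos(t),-np.sin(t)],[np.sin(t),np.cos(t)]]);return (q[:,:2]-c)@R
q=band(330,180,34,7,70);c,s,a=cv2.minAreaRect(q[:,:2].astype(np.float32));print('stand all',c,s,a)
C=np.array(c);Y=a if a<45 else a-90
q=band(330,180,34,42,60);L=loc(q,C,Y)
h=np.histogram(L[:,1],np.arange(-72,73,3));print(list(zip(h[1][:-1].astype(int),h[0])))
for lo,hi in((-44,3),(14,46)):
    m=(L[:,1]>lo)&(L[:,1]<hi)&(q[:,2]>46);P=q[m]
    c,s,a=cv2.minAreaRect(P[:,:2].astype(np.float32));print(lo,m.sum(),np.round(c,1),np.round(s,1),round(a,1),'local',np.round(loc(np.array([c]),C,Y),1),L[m].min(0).round(1),L[m].max(0).round(1),np.median(P[:,2]))
q=band(436,192,38,-5,40);L=loc(q,np.array([498.6,-310.8]),6.5)
for x in range(-60,60,6):
    m=(abs(L[:,0]-x-3)<3)&(abs(L[:,1])<50);print(x,np.median(q[m,2]).round(1),end='; ')
o=status.get_obs();print('\n',o['clock'],o['position'],o['joints'].round(2))
E
python3 s.py
```

```text
stand all (537.5944213867188, -6.8876495361328125) (140.00318908691406, 100.37654113769531) 82.05418395996094
[(np.int64(-72), np.int64(0)), (np.int64(-69), np.int64(17)), (np.int64(-66), np.int64(23)), (np.int64(-63), np.int64(27)), (np.int64(-60), np.int64(24)), (np.int64(-57), np.int64(26)), (np.int64(-54), np.int64(26)), (np.int64(-51), np.int64(25)), (np.int64(-48), np.int64(25)), (np.int64(-45), np.int64(6)), (np.int64(-42), np.int64(0)), (np.int64(-39), np.int64(7)), (np.int64(-36), np.int64(20)), (np.int64(-33), np.int64(20)), (np.int64(-30), np.int64(20)), (np.int64(-27), np.int64(20)), (np.int64(-24), np.int64(21)), (np.int64(-21), np.int64(19)), (np.int64(-18), np.int64(19)), (np.int64(-15), np.int64(20)), (np.int64(-12), np.int64(19)), (np.int64(-9), np.int64(21)), (np.int64(-6), np.int64(17)), (np.int64(-3), np.int64(0)), (np.int64(0), np.int64(0)), (np.int64(3), np.int64(0)), (np.int64(6), np.int64(0)), (np.int64(9), np.int64(0)), (np.int64(12), np.int64(0)), (np.int64(15), np.int64(4)), (np.int64(18), np.int64(19)), (np.int64(21), np.int64(20)), (np.int64(24), np.int64
[... 223 characters left out ...]
(48), np.int64(27)), (np.int64(51), np.int64(23)), (np.int64(54), np.int64(27)), (np.int64(57), np.int64(22)), (np.int64(60), np.int64(28)), (np.int64(63), np.int64(22)), (np.int64(66), np.int64(14)), (np.int64(69), np.int64(0))]
-44 217 [534.4 -26.9] [33.7 52.8] 82.4 local [[ -0.3 -20.3]] [-26.8 -37.2] [26.1 -3.5] 52.28629716100795
14 137 [542.4  24.4] [28.1 52.8] 80.9 local [[ 0.4 31.6]] [-26.1  17.4] [26.9 46. ] 51.65912893876293
-60 28.5; -54 18.9; -48 18.6; -42 18.6; -36 18.2; -30 7.1; -24 6.1; -18 6.3; -12 6.7; -6 5.9; 0 6.8; 6 6.1; 12 6.0; 18 7.0; 24 6.8; 30 6.2; 36 6.5; 42 6.2; 48 7.1; 54 28.2; 
 1.1 [481.87569471 296.33213384 206.09112034] [-0.5   0.34 -0.12  1.8   0.05  1.01 -0.33]
```

Request:
jog_arm --plan '[{"hand":80,"dx":10,"dy":-280,"dz":-60},{"hand":80,"dx":10,"dy":-280,"dz":-60},{"hand":80,"dx":10,"dy":-280,"dz":-60},{"hand":80,"dx":10,"dy":-280,"dz":-60},{"hand":80,"dx":10,"dy":-280,"dz":-60},{"hand":80,"dx":10,"dy":-280,"dz":-60},{"hand":80,"dx":-132,"dy":-620,"dz":-100},{"hand":80,"dx":-132,"dy":-620,"dz":-100},{"hand":80,"dx":-132,"dy":-620,"dz":-100},{"hand":80,"dx":-132,"dy":-620,"dz":-100},{"hand":80,"dx":-132,"dy":-620,"dz":-100},{"hand":80,"dx":-132,"dy":-620,"dz":-100}]'

```text
invalid input
```

Request:
jog_arm --plan '[{"hand":80,"dx":10,"dy":-280,"dz":-60,"twist":0},{"hand":80,"dx":10,"dy":-280,"dz":-60,"twist":0},{"hand":80,"dx":10,"dy":-280,"dz":-60,"twist":0},{"hand":80,"dx":10,"dy":-280,"dz":-60,"twist":0},{"hand":80,"dx":10,"dy":-280,"dz":-60,"twist":0},{"hand":80,"dx":10,"dy":-280,"dz":-60,"twist":0},{"hand":80,"dx":-132,"dy":-620,"dz":-100,"twist":0},{"hand":80,"dx":-132,"dy":-620,"dz":-100,"twist":0},{"hand":80,"dx":-132,"dy":-620,"dz":-100,"twist":0},{"hand":80,"dx":-132,"dy":-620,"dz":-100,"twist":0},{"hand":80,"dx":-132,"dy":-620,"dz":-100,"twist":0},{"hand":80,"dx":-132,"dy":-620,"dz":-100,"twist":0}]'

```text
clock: 2.1
position: [401.0, -176.4, 124.8]
tool_rot: [[-0.319, 0.948, 0.001], [0.948, 0.319, 0.001], [0.0, 0.001, -1.0]]
contact_force: [1.1, 0.1, 0.9]
grip_width: 80.0
grasp_force: 0.0
```

Request:
jog_arm --plan '[{"hand":80,"dx":-52,"dy":-143,"dz":-50,"twist":0},{"hand":80,"dx":-52,"dy":-143,"dz":-50,"twist":0},{"hand":80,"dx":-52,"dy":-143,"dz":-50,"twist":0},{"hand":80,"dx":-52,"dy":-143,"dz":-50,"twist":0},{"hand":80,"dx":-52,"dy":-143,"dz":-50,"twist":0},{"hand":80,"dx":-52,"dy":-143,"dz":-50,"twist":0}]'

```text
clock: 2.6
position: [348.6, -319.9, 74.1]
tool_rot: [[-0.314, 0.95, -0.001], [0.95, 0.314, 0.001], [0.001, -0.001, -1.0]]
contact_force: [-0.0, 1.0, -0.1]
grip_width: 80.2
grasp_force: 0.0
```

Request:
jog_arm --plan '[{"hand":80,"dx":-1,"dy":0,"dz":-40,"twist":0},{"hand":80,"dx":-1,"dy":0,"dz":-66,"twist":0},{"hand":80,"dx":-1,"dy":0,"dz":-66,"twist":0},{"hand":46,"dx":-1,"dy":0,"dz":-66,"twist":0},{"hand":46,"dx":-1,"dy":0,"dz":-66,"twist":0},{"hand":46,"dx":-1,"dy":0,"dz":-66,"twist":0},{"hand":46,"dx":-1,"dy":0,"dz":-66,"twist":0},{"hand":46,"dx":-1,"dy":0,"dz":-66,"twist":0},{"hand":46,"dx":-1,"dy":0,"dz":-66,"twist":0}]' --squeeze 30

```text
clock: 3.35
position: [349.4, -320.1, 10.3]
tool_rot: [[-0.317, 0.949, 0.002], [0.949, 0.317, -0.001], [-0.002, 0.002, -1.0]]
contact_force: [-0.5, 0.7, 8.3]
grip_width: 51.6
grasp_force: 30.0
```

Request:
jog_arm --plan '[{"hand":46,"dx":0,"dy":0,"dz":30,"twist":0},{"hand":46,"dx":0,"dy":0,"dz":70,"twist":0},{"hand":46,"dx":10,"dy":20,"dz":110,"twist":0},{"hand":46,"dx":160,"dy":587,"dz":120,"twist":-13},{"hand":46,"dx":160,"dy":587,"dz":120,"twist":-13},{"hand":46,"dx":160,"dy":587,"dz":120,"twist":-13},{"hand":46,"dx":160,"dy":587,"dz":120,"twist":-13},{"hand":46,"dx":160,"dy":587,"dz":120,"twist":-13},{"hand":46,"dx":160,"dy":587,"dz":120,"twist":-13},{"hand":46,"dx":160,"dy":587,"dz":120,"twist":-13},{"hand":46,"dx":160,"dy":587,"dz":120,"twist":-13},{"hand":46,"dx":160,"dy":587,"dz":120,"twist":-13}]'

```text
clock: 4.35
position: [450.8, 52.1, 124.2]
tool_rot: [[-0.095, 0.996, 0.001], [0.996, 0.095, 0.0], [0.0, 0.001, -1.0]]
contact_force: [0.9, -0.5, -1.4]
grip_width: 51.7
grasp_force: 30.0
```

Request:
jog_arm --plan '[{"hand":46,"dx":58,"dy":215,"dz":0,"twist":0},{"hand":46,"dx":58,"dy":215,"dz":0,"twist":0},{"hand":46,"dx":58,"dy":215,"dz":0,"twist":0},{"hand":46,"dx":58,"dy":215,"dz":0,"twist":0},{"hand":46,"dx":58,"dy":215,"dz":0,"twist":0},{"hand":46,"dx":58,"dy":215,"dz":0,"twist":0},{"hand":46,"dx":58,"dy":215,"dz":-30,"twist":0},{"hand":46,"dx":58,"dy":215,"dz":-60,"twist":0},{"hand":46,"dx":58,"dy":215,"dz":-60,"twist":0}]'

```text
clock: 5.1
position: [504.5, 263.1, 58.5]
tool_rot: [[-0.096, 0.995, -0.009], [0.995, 0.096, -0.005], [-0.004, -0.009, -1.0]]
contact_force: [-1.1, -2.0, -3.8]
grip_width: 52.2
grasp_force: 30.0
```

```bash
python3 - <<'E'
from h import *
s,_=snap('side');cv2.imwrite('pics/s1.png',cv2.resize(s[100:280,180:460,::-1],None,fx=2.5,fy=2.5))
o=status.get_obs();print(o['position'],o['joints'].round(2),np.degrees(np.arctan2(o['tool_rot'][1,1],o['tool_rot'][0,1])))
E
```

```text
[505.64787576 263.19678221  60.79063543] [-0.51  0.55 -0.02  1.88  0.02  0.73 -0.45] 5.45904075849194
```

View pics/s1.png

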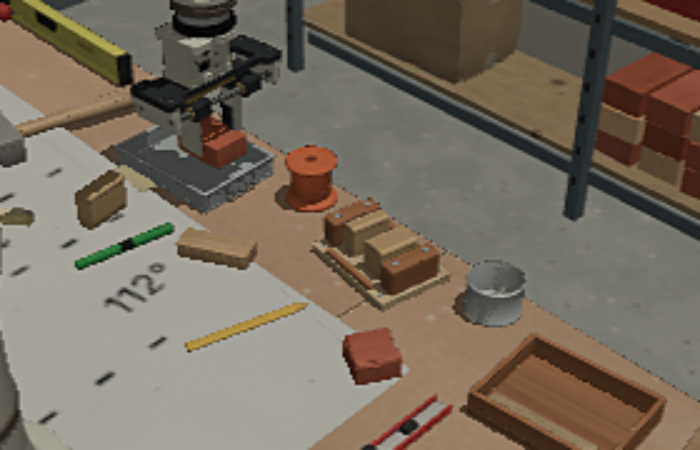

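The bat is held level at (225,145) over the tray's -y half. I'll correct the offset and set it down.

Request:
jog_arm --plan '[{"hand":46,"dx":3,"dy":4,"dz":-20,"twist":0},{"hand":46,"dx":3,"dy":4,"dz":-36,"twist":0},{"hand":46,"dx":3,"dy":4,"dz":-44,"twist":0},{"hand":46,"dx":3,"dy":4,"dz":-46,"twist":0},{"hand":46,"dx":3,"dy":4,"dz":-46,"twist":0},{"hand":46,"dx":3,"dy":4,"dz":-46,"twist":0}]'

```text
clock: 5.65
position: [512.8, 269.3, 19.1]
tool_rot: [[-0.095, 0.996, 0.002], [0.996, 0.095, 0.001], [0.001, 0.002, -1.0]]
contact_force: [0.1, 0.6, -2.1]
grip_width: 51.8
grasp_force: 30.0
```

Request:
jog_arm --plan '[{"hand":46,"dx":-4,"dy":-2,"dz":-2,"twist":0},{"hand":46,"dx":-4,"dy":-2,"dz":-4,"twist":0},{"hand":46,"dx":-4,"dy":-2,"dz":-5,"twist":0},{"hand":46,"dx":-4,"dy":-2,"dz":-5,"twist":0}]'

```text
clock: 5.98
position: [507.9, 267.1, 13.4]
tool_rot: [[-0.095, 0.995, -0.0], [0.995, 0.095, -0.0], [-0.0, -0.0, -1.0]]
contact_force: [-1.7, -0.4, 4.5]
grip_width: 51.9
grasp_force: 30.0
```

Contact with the floor at z = 13.4, as predicted. I'll release with a small opening and lift.

Request:
jog_arm --plan '[{"hand":61,"dx":0,"dy":0,"dz":0,"twist":0},{"hand":61,"dx":0,"dy":0,"dz":0,"twist":0},{"hand":61,"dx":0,"dy":0,"dz":0,"twist":0},{"hand":61,"dx":0,"dy":0,"dz":0,"twist":0},{"hand":61,"dx":0,"dy":0,"dz":20,"twist":0},{"hand":61,"dx":0,"dy":0,"dz":50,"twist":0},{"hand":75,"dx":0,"dy":0,"dz":90,"twist":0},{"hand":75,"dx":-60,"dy":-220,"dz":110,"twist":-32},{"hand":75,"dx":-60,"dy":-220,"dz":110,"twist":-32},{"hand":75,"dx":-60,"dy":-220,"dz":110,"twist":-32},{"hand":75,"dx":-60,"dy":-220,"dz":110,"twist":-32},{"hand":75,"dx":-60,"dy":-220,"dz":110,"twist":-32}]'

```text
clock: 6.98
position: [452.8, 65.4, 121.3]
tool_rot: [[0.452, 0.892, 0.001], [0.892, -0.452, 0.0], [0.001, 0.001, -1.0]]
contact_force: [1.5, -1.1, -1.0]
grip_width: 75.3
grasp_force: 0.0
```

```bash
python3 - <<'E'
from h import *
from m import fit
p,d=snap('top');w=cloud('top',d)
q=w[160:225,185:262].reshape(-1,3);rgb=p[160:225,185:262].reshape(-1,3).astype(int)
m=(rgb[:,0]>rgb[:,2]+50)&(q[:,2]>24)&(q[:,2]<45);print(m.sum(),np.median(q[m,2]),fit(q[m,:2]))
q=w[200:250,345:400].reshape(-1,3);m=(q[:,2]>24)&(q[:,2]<36);print(m.sum(),fit(q[m,:2]))
print(status.get_obs()['position'])
E
```

```text
447 33.06530978026103 (array([507.2, 267.7]), array([51.5, 74.6]), 5.2)
314 (array([ 407.8, -126.7]), array([51.6, 51. ]), 63.0)
[450.07449796  56.27798173 121.2998137 ]
```

Request:
jog_arm --plan '[{"hand":75,"dx":-40,"dy":-174,"dz":-10,"twist":0},{"hand":75,"dx":-40,"dy":-174,"dz":-20,"twist":0},{"hand":75,"dx":-40,"dy":-174,"dz":-50,"twist":0},{"hand":75,"dx":-40,"dy":-174,"dz":-60,"twist":0},{"hand":75,"dx":-40,"dy":-174,"dz":-60,"twist":0},{"hand":75,"dx":-40,"dy":-174,"dz":-60,"twist":0},{"hand":75,"dx":-40,"dy":-174,"dz":-60,"twist":0},{"hand":75,"dx":-40,"dy":-174,"dz":-60,"twist":0}]'

```text
clock: 7.7
position: [414.0, -106.5, 61.1]
tool_rot: [[0.447, 0.895, 0.0], [0.895, -0.447, 0.0], [0.001, 0.0, -1.0]]
contact_force: [-0.0, 0.3, -0.0]
grip_width: 75.0
grasp_force: 0.0
```

Request:
jog_arm --plan '[{"hand":75,"dx":-6,"dy":-20,"dz":0,"twist":0},{"hand":75,"dx":-6,"dy":-20,"dz":0,"twist":0},{"hand":75,"dx":-6,"dy":-20,"dz":-30,"twist":0},{"hand":75,"dx":-6,"dy":-20,"dz":-51,"twist":0},{"hand":75,"dx":-6,"dy":-20,"dz":-51,"twist":0},{"hand":46,"dx":-6,"dy":-20,"dz":-51,"twist":0},{"hand":46,"dx":-6,"dy":-20,"dz":-51,"twist":0},{"hand":46,"dx":-6,"dy":-20,"dz":-51,"twist":0},{"hand":46,"dx":-6,"dy":-20,"dz":-51,"twist":0},{"hand":46,"dx":-6,"dy":-20,"dz":-51,"twist":0},{"hand":46,"dx":-6,"dy":-20,"dz":-51,"twist":0}]'

```text
clock: 8.62
position: [408.5, -126.9, 11.0]
tool_rot: [[0.447, 0.895, 0.002], [0.895, -0.447, -0.0], [0.001, 0.002, -1.0]]
contact_force: [0.4, 1.5, 7.0]
grip_width: 52.1
grasp_force: 30.0
```

Request:
jog_arm --plan '[{"hand":46,"dx":0,"dy":0,"dz":30,"twist":0},{"hand":46,"dx":0,"dy":0,"dz":70,"twist":0},{"hand":46,"dx":8,"dy":30,"dz":100,"twist":0},{"hand":46,"dx":93,"dy":473,"dz":110,"twist":32.5},{"hand":46,"dx":93,"dy":473,"dz":110,"twist":32.5},{"hand":46,"dx":93,"dy":473,"dz":110,"twist":32.5},{"hand":46,"dx":93,"dy":473,"dz":110,"twist":32.5},{"hand":46,"dx":93,"dy":473,"dz":110,"twist":32.5},{"hand":46,"dx":93,"dy":473,"dz":110,"twist":32.5},{"hand":46,"dx":93,"dy":473,"dz":110,"twist":32.5},{"hand":46,"dx":93,"dy":473,"dz":110,"twist":32.5},{"hand":46,"dx":93,"dy":473,"dz":110,"twist":32.5}]'

```text
clock: 9.62
position: [485.6, 271.8, 118.4]
tool_rot: [[-0.103, 0.995, 0.0], [0.995, 0.103, -0.0], [-0.0, 0.0, -1.0]]
contact_force: [0.1, -0.1, -1.3]
grip_width: 51.8
grasp_force: 30.0
```

Request:
jog_arm --plan '[{"hand":46,"dx":15,"dy":73,"dz":0,"twist":0},{"hand":46,"dx":15,"dy":73,"dz":0,"twist":0},{"hand":46,"dx":15,"dy":73,"dz":-30,"twist":0},{"hand":46,"dx":15,"dy":73,"dz":-60,"twist":0},{"hand":46,"dx":15,"dy":73,"dz":-60,"twist":0},{"hand":46,"dx":15,"dy":73,"dz":-60,"twist":0},{"hand":46,"dx":15,"dy":73,"dz":-60,"twist":0}]'

```text
clock: 10.2
position: [501.4, 342.7, 59.1]
tool_rot: [[-0.103, 0.995, 0.001], [0.995, 0.103, 0.0], [0.0, 0.001, -1.0]]
contact_force: [0.5, 0.3, 0.2]
grip_width: 51.5
grasp_force: 30.0
```

Request:
jog_arm --plan '[{"hand":46,"dx":0,"dy":3,"dz":-25,"twist":0},{"hand":46,"dx":0,"dy":3,"dz":-38,"twist":0},{"hand":46,"dx":0,"dy":3,"dz":-43,"twist":0},{"hand":46,"dx":0,"dy":3,"dz":-45,"twist":0},{"hand":46,"dx":0,"dy":3,"dz":-46,"twist":0},{"hand":46,"dx":0,"dy":3,"dz":-46,"twist":0},{"hand":46,"dx":0,"dy":3,"dz":-46,"twist":0}]'

```text
clock: 10.78
position: [501.0, 345.8, 14.0]
tool_rot: [[-0.103, 0.995, 0.0], [0.995, 0.103, 0.0], [0.0, 0.0, -1.0]]
contact_force: [-2.5, -1.2, 6.0]
grip_width: 51.8
grasp_force: 30.0
```

Request:
jog_arm --plan '[{"hand":61,"dx":0,"dy":0,"dz":0,"twist":0},{"hand":61,"dx":0,"dy":0,"dz":0,"twist":0},{"hand":61,"dx":0,"dy":0,"dz":0,"twist":0},{"hand":61,"dx":0,"dy":0,"dz":0,"twist":0},{"hand":61,"dx":0,"dy":0,"dz":20,"twist":0},{"hand":61,"dx":0,"dy":0,"dz":50,"twist":0},{"hand":61,"dx":0,"dy":0,"dz":80,"twist":0},{"hand":61,"dx":-92,"dy":-206,"dz":70,"twist":22.5},{"hand":61,"dx":-92,"dy":-206,"dz":70,"twist":22.5},{"hand":61,"dx":-92,"dy":-206,"dz":70,"twist":22.5},{"hand":61,"dx":-92,"dy":-206,"dz":70,"twist":22.5},{"hand":61,"dx":-92,"dy":-206,"dz":70,"twist":22.5}]'

```text
clock: 11.78
position: [415.1, 154.4, 82.9]
tool_rot: [[-0.478, 0.878, 0.001], [0.878, 0.478, 0.0], [-0.0, 0.001, -1.0]]
contact_force: [0.1, -0.7, 1.2]
grip_width: 60.9
grasp_force: 0.0
```

Request:
jog_arm --plan '[{"hand":61,"dx":0,"dy":0,"dz":0,"twist":0},{"hand":61,"dx":0,"dy":0,"dz":0,"twist":0}]'

```text
clock: 11.95
position: [415.0, 153.3, 82.8]
tool_rot: [[-0.472, 0.881, -0.001], [0.881, 0.472, -0.001], [-0.001, -0.001, -1.0]]
contact_force: [0.2, 0.4, 0.4]
grip_width: 61.5
grasp_force: 0.0
```

```bash
python3 - <<'E'
from h import *
from m import fit
p,d=snap('top');w=cloud('top',d)
for a,b in(((160,225),(185,223)),((160,225),(223,262))):
    q=w[a[0]:a[1],b[0]:b[1]].reshape(-1,3);rgb=p[a[0]:a[1],b[0]:b[1]].reshape(-1,3).astype(int)
    m=(rgb[:,0]>rgb[:,2]+50)&(q[:,2]>24)&(q[:,2]<45);print(m.sum(),np.median(q[m,2]),fit(q[m,:2]))
print(status.get_obs()['position'])
E
```

```text
165 33.376654692663806 (array([499.4, 355.8]), array([50. , 29.2]), 7.5)
0 nan (array([0., 0.]), array([0., 0.]), 0.0)
[416.46604778 155.55889506  83.23095593]
  return _methods._mean(a, axis=axis, dtype=dtype,
  ret = ret.dtype.type(ret / rcount)
```

Request:
jog_arm --plan '[{"hand":61,"dx":-6,"dy":-15,"dz":-30,"twist":0},{"hand":61,"dx":-6,"dy":-15,"dz":-60,"twist":0},{"hand":61,"dx":-6,"dy":-15,"dz":-75,"twist":0},{"hand":61,"dx":-6,"dy":-15,"dz":-76,"twist":0},{"hand":61,"dx":-6,"dy":-15,"dz":-76,"twist":0},{"hand":28,"dx":-6,"dy":-15,"dz":-76,"twist":0},{"hand":28,"dx":-6,"dy":-15,"dz":-76,"twist":0},{"hand":28,"dx":-6,"dy":-15,"dz":-76,"twist":0},{"hand":28,"dx":-6,"dy":-15,"dz":-76,"twist":0},{"hand":28,"dx":-6,"dy":-15,"dz":-76,"twist":0},{"hand":28,"dx":-6,"dy":-15,"dz":-76,"twist":0},{"hand":28,"dx":-6,"dy":-15,"dz":-76,"twist":0}]' --squeeze 20

```text
clock: 13.0
position: [410.6, 141.3, 7.5]
tool_rot: [[-0.476, 0.879, 0.001], [0.879, 0.476, 0.001], [-0.0, 0.001, -1.0]]
contact_force: [-0.8, 0.8, 7.3]
grip_width: 34.9
grasp_force: 20.0
```

Request:
jog_arm --plan '[{"hand":28,"dx":0,"dy":0,"dz":30,"twist":0},{"hand":28,"dx":0,"dy":0,"dz":70,"twist":0},{"hand":28,"dx":8,"dy":-30,"dz":100,"twist":0},{"hand":28,"dx":100,"dy":-450,"dz":110,"twist":-21.8},{"hand":28,"dx":100,"dy":-450,"dz":110,"twist":-21.8},{"hand":28,"dx":100,"dy":-450,"dz":110,"twist":-21.8},{"hand":28,"dx":100,"dy":-450,"dz":110,"twist":-21.8},{"hand":28,"dx":100,"dy":-450,"dz":110,"twist":-21.8},{"hand":28,"dx":100,"dy":-450,"dz":110,"twist":-21.8},{"hand":28,"dx":100,"dy":-450,"dz":110,"twist":-21.8},{"hand":28,"dx":100,"dy":-450,"dz":110,"twist":-21.8},{"hand":28,"dx":100,"dy":-450,"dz":110,"twist":-21.8}]'

```text
clock: 14.0
position: [497.7, -256.2, 115.5]
tool_rot: [[-0.116, 0.993, 0.0], [0.993, 0.116, 0.0], [0.0, 0.0, -1.0]]
contact_force: [0.7, 1.0, -0.9]
grip_width: 34.5
grasp_force: 20.0
```

Request:
jog_arm --plan '[{"hand":28,"dx":12,"dy":-53,"dz":0,"twist":0},{"hand":28,"dx":12,"dy":-53,"dz":0,"twist":0},{"hand":28,"dx":12,"dy":-53,"dz":-30,"twist":0},{"hand":28,"dx":12,"dy":-53,"dz":-60,"twist":0},{"hand":28,"dx":12,"dy":-53,"dz":-60,"twist":0},{"hand":28,"dx":12,"dy":-53,"dz":-60,"twist":0},{"hand":28,"dx":12,"dy":-53,"dz":-60,"twist":0}]'

```text
clock: 14.58
position: [510.3, -307.1, 56.3]
tool_rot: [[-0.116, 0.993, 0.0], [0.993, 0.116, -0.0], [-0.0, 0.0, -1.0]]
contact_force: [0.1, 0.3, 0.9]
grip_width: 35.0
grasp_force: 20.0
```

```bash
python3 - <<'E'
from h import *
from m import fit
p,d=snap('top');w=cloud('top',d)
for a,b in(((160,225),(185,223)),((160,225),(223,262))):
    q=w[a[0]:a[1],b[0]:b[1]].reshape(-1,3);rgb=p[a[0]:a[1],b[0]:b[1]].reshape(-1,3).astype(int)
    m=(rgb[:,0]>rgb[:,2]+50)&(q[:,2]>24)&(q[:,2]<45);print(m.sum(),np.median(q[m,2]),fit(q[m,:2]))
q=w[225:260,200:245].reshape(-1,3);m=(q[:,2]>44)&(q[:,2]<54);print('packer',m.sum(),fit(q[m,:2]))
s,_=snap('side');cv2.imwrite('pics/s2.png',cv2.resize(s[160:340,300:500,::-1],None,fx=3,fy=3))
print([status.get_obs()['position'].round(1)])
E
```

```text
293 32.90960140981815 (array([500.6, 344.9]), array([50.2, 51.3]), 6.3)
444 33.28347631425788 (array([507.5, 267.6]), array([52.3, 74.1]), 3.6)
packer 203 (array([355.6, 297.3]), array([62.2, 26.9]), 13.1)
[array([ 511.3, -307.5,   57.4])]
```

View pics/s2.png

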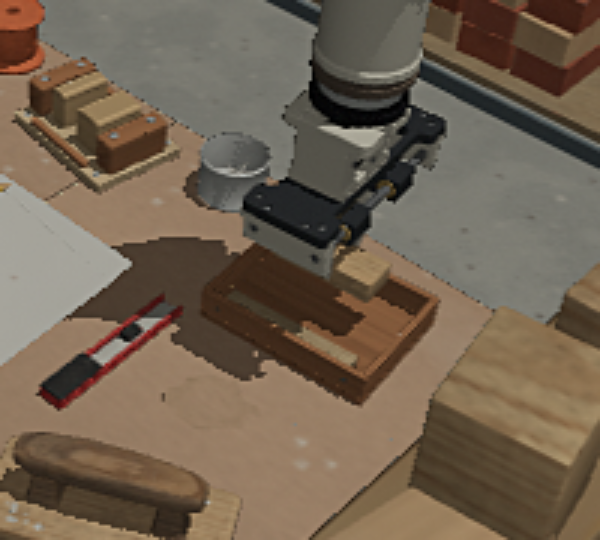

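Both bricks read flat on the tray floor, about 15 mm apart. The spacer hangs level over the free side of the box, at about (360,270) in the crop. I'll lower it.

Request:
jog_arm --plan '[{"hand":28,"dx":0,"dy":-1,"dz":-20,"twist":0},{"hand":28,"dx":0,"dy":-1,"dz":-34,"twist":0},{"hand":28,"dx":0,"dy":-1,"dz":-40,"twist":0},{"hand":28,"dx":0,"dy":-1,"dz":-43,"twist":0},{"hand":28,"dx":0,"dy":-1,"dz":-43,"twist":0},{"hand":28,"dx":0,"dy":-1,"dz":-43,"twist":0}]'

```text
clock: 15.18
position: [510.1, -308.1, 12.9]
tool_rot: [[-0.116, 0.993, 0.0], [0.993, 0.116, -0.0], [-0.0, 0.0, -1.0]]
contact_force: [-0.8, 2.0, 3.2]
grip_width: 34.8
grasp_force: 20.0
```

Request:
jog_arm --plan '[{"hand":41.5,"dx":0,"dy":0,"dz":0,"twist":0},{"hand":41.5,"dx":0,"dy":0,"dz":0,"twist":0},{"hand":41.5,"dx":0,"dy":0,"dz":0,"twist":0},{"hand":41.5,"dx":0,"dy":0,"dz":10,"twist":0},{"hand":41.5,"dx":0,"dy":0,"dz":30,"twist":0},{"hand":60,"dx":0,"dy":0,"dz":60,"twist":0},{"hand":80,"dx":0,"dy":0,"dz":100,"twist":0},{"hand":80,"dx":-50,"dy":200,"dz":120,"twist":7},{"hand":80,"dx":-50,"dy":200,"dz":120,"twist":7},{"hand":80,"dx":-50,"dy":200,"dz":120,"twist":7},{"hand":80,"dx":-50,"dy":200,"dz":120,"twist":7},{"hand":80,"dx":-50,"dy":200,"dz":120,"twist":7}]'

```text
clock: 16.18
position: [459.3, -106.4, 133.4]
tool_rot: [[-0.236, 0.972, 0.001], [0.972, 0.236, -0.0], [-0.0, 0.001, -1.0]]
contact_force: [1.0, 0.8, -0.4]
grip_width: 79.0
grasp_force: 0.0
```

Request:
jog_arm --plan '[{"hand":84,"dx":-104,"dy":403,"dz":0,"twist":0},{"hand":84,"dx":-104,"dy":403,"dz":0,"twist":0},{"hand":84,"dx":-104,"dy":403,"dz":0,"twist":0},{"hand":84,"dx":-104,"dy":403,"dz":0,"twist":0},{"hand":84,"dx":-104,"dy":403,"dz":0,"twist":0},{"hand":84,"dx":-104,"dy":403,"dz":0,"twist":0},{"hand":84,"dx":-104,"dy":403,"dz":0,"twist":0},{"hand":84,"dx":-104,"dy":403,"dz":0,"twist":0},{"hand":84,"dx":-104,"dy":403,"dz":0,"twist":0},{"hand":84,"dx":-104,"dy":403,"dz":0,"twist":0},{"hand":84,"dx":-104,"dy":403,"dz":0,"twist":0},{"hand":84,"dx":-104,"dy":403,"dz":0,"twist":0}]'

```text
clock: 17.18
position: [355.0, 297.7, 133.1]
tool_rot: [[-0.242, 0.97, 0.001], [0.97, 0.242, 0.001], [0.001, 0.001, -1.0]]
contact_force: [0.2, -1.5, -0.4]
grip_width: 84.0
grasp_force: 0.0
```

```bash
python3 - <<'E'
from h import *
from m import fit
p,d=snap('top');w=cloud('top',d)
q=w[165:220,400:472].reshape(-1,3);m=(q[:,2]>22)&(q[:,2]<28.5)
C=np.array([498.5,-310.6]);t=np.radians(6.5);R=np.array([[np.cos(t),-np.sin(t)],[np.sin(t),np.cos(t)]])
L=(q[:,:2]-C)@R;m&=(abs(L[:,0]-12)<35)&(abs(L[:,1])<66)
print('spacer',m.sum(),np.median(q[m,2]),fit(L[m]))
cv2.imwrite('pics/t3.png',cv2.resize(p[150:265,180:480,::-1],None,fx=2.6,fy=2.6,interpolation=cv2.INTER_CUBIC))
o=status.get_obs();print(o['position'],o['joints'].round(2))
E
```

```text
spacer 322 26.074748350131472 (array([11.6,  0.9]), array([35.3, 91.7]), 0.1)
[355.59891696 295.37342586 132.7406338 ] [-0.57  0.28 -0.21  2.1   0.08  0.78 -0.59]
```

View pics/t3.png

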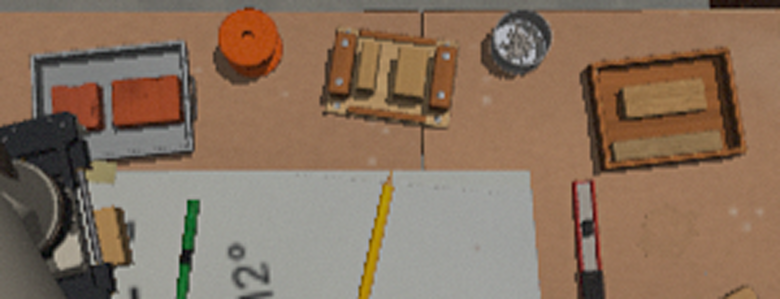

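The crop shows the bricks at (76,107) and (146,100) in the tray and the spacer flat at (663,97) in the box, clear of the strip. Next I'll grip the packer across its length.

Request:
jog_arm --plan '[{"hand":84,"dx":0,"dy":0,"dz":-40,"twist":-0.5},{"hand":84,"dx":0,"dy":0,"dz":-70,"twist":-0.5},{"hand":84,"dx":0,"dy":0,"dz":-100,"twist":-0.5},{"hand":84,"dx":0,"dy":0,"dz":-116,"twist":-0.5},{"hand":84,"dx":0,"dy":0,"dz":-116,"twist":-0.5},{"hand":84,"dx":0,"dy":0,"dz":-116,"twist":-0.5},{"hand":56,"dx":0,"dy":0,"dz":-116,"twist":-0.5},{"hand":56,"dx":0,"dy":0,"dz":-116,"twist":-0.5},{"hand":56,"dx":0,"dy":0,"dz":-116,"twist":-0.5},{"hand":56,"dx":0,"dy":0,"dz":-116,"twist":-0.5},{"hand":56,"dx":0,"dy":0,"dz":-116,"twist":-0.5},{"hand":56,"dx":0,"dy":0,"dz":-116,"twist":-0.5}]' --squeeze 40

```text
clock: 18.23
position: [356.8, 295.3, 17.5]
tool_rot: [[-0.227, 0.974, 0.002], [0.974, 0.227, 0.001], [0.001, 0.002, -1.0]]
contact_force: [-1.4, -1.2, 8.2]
grip_width: 62.3
grasp_force: 40.0
```

Request:
jog_arm --plan '[{"hand":56,"dx":0,"dy":0,"dz":30,"twist":0},{"hand":56,"dx":0,"dy":0,"dz":70,"twist":0},{"hand":56,"dx":10,"dy":-15,"dz":100,"twist":0},{"hand":56,"dx":181,"dy":-297,"dz":110,"twist":-21},{"hand":56,"dx":181,"dy":-297,"dz":110,"twist":-21},{"hand":56,"dx":181,"dy":-297,"dz":110,"twist":-21},{"hand":56,"dx":181,"dy":-297,"dz":110,"twist":-21},{"hand":56,"dx":181,"dy":-297,"dz":110,"twist":-21},{"hand":56,"dx":181,"dy":-297,"dz":110,"twist":-21},{"hand":56,"dx":181,"dy":-297,"dz":110,"twist":-21},{"hand":56,"dx":181,"dy":-297,"dz":110,"twist":-21},{"hand":56,"dx":181,"dy":-297,"dz":110,"twist":-21}]' --squeeze 60

```text
clock: 19.23
position: [541.0, -11.6, 127.5]
tool_rot: [[0.147, 0.989, 0.005], [0.989, -0.147, -0.005], [-0.004, 0.006, -1.0]]
contact_force: [0.7, -1.0, -0.7]
grip_width: 61.7
grasp_force: 60.0
```

Request:
jog_arm --plan '[{"hand":56,"dx":0,"dy":0,"dz":-20,"twist":0},{"hand":56,"dx":0,"dy":0,"dz":-40,"twist":0},{"hand":56,"dx":0,"dy":0,"dz":-40,"twist":0},{"hand":56,"dx":0,"dy":0,"dz":-40,"twist":0},{"hand":56,"dx":0,"dy":0,"dz":-40,"twist":0}]'

```text
clock: 19.65
position: [537.1, -1.7, 87.1]
tool_rot: [[0.136, 0.991, 0.0], [0.991, -0.136, 0.0], [0.0, 0.0, -1.0]]
contact_force: [0.1, -0.7, -0.8]
grip_width: 61.3
grasp_force: 60.0
```

```bash
python3 - <<'E'
from h import *
P=[];
for i in range(3): s,d=snap('side');P.append(status.get_obs()['position'])
o=status.get_obs();t=np.degrees(np.arctan2(o['tool_rot'][1,1],o['tool_rot'][0,1]));print(np.mean(P,0).round(1),np.ptp(P,0).round(1),t,o['grip_width'])
np.savez('s4.npz',p=s,d=d);cv2.imwrite('pics/s4.png',cv2.resize(s[150:240,270:400,::-1],None,fx=6,fy=6,interpolation=cv2.INTER_CUBIC))
w=cloud('side',d)
# points of held packer faces in stand-aligned frame at TCP
T=np.mean(P,0);y=np.radians(-7.9);R=np.array([[np.cos(y),-np.sin(y)],[np.sin(y),np.cos(y)]])
q=w.reshape(-1,3);L=np.c_[(q[:,:2]-T[:2])@R,q[:,2]-T[2]]
m=(abs(L[:,0])<30)&(abs(L[:,1])<24)&(L[:,2]>-20)&(L[:,2]<30);Q=L[m]
for z in range(-20,30,5):
    k=Q[(Q[:,2]>=z)&(Q[:,2]<z+5)];print(z,len(k),np.round(np.percentile(k[:,1],[2,25,50,75,98]),1) if len(k) else '',np.round(np.percentile(k[:,0],[2,98]),1) if len(k) else '')
E
```

```text
[537.8  -1.8  87.6] [0.2 0.1 0.1] -7.822843160429689 61.19679603242141
-20 12 [-7.1 -5.  -4.6 -3.9 12.6] [-29.2  28.4]
-15 17 [-9.  -8.  -6.9 -5.9 10.4] [-29.4  26.4]
-10 25 [-10.9  -9.6  -8.2  -7.4   1.5] [-29.6  28.2]
-5 23 [-12.2  -9.6  -8.5  -7.7  -5.8] [-26.8  27.5]
0 23 [-11.7  -9.8  -8.5  -7.7  -6. ] [-26.5  26.6]
5 22 [-12.4 -10.   -9.2  -8.2  -7.3] [-26.   28.4]
10 27 [-11.8  -9.7  -8.4  -7.9  -6.7] [-28.2  29. ]
15 23 [-10.7  -9.6  -8.6  -7.5  -4.3] [-27.2  22.1]
20 25 [-12.1  -9.8  -8.7  -7.1  -6. ] [-26.2  27. ]
25 46 [-11.3  -9.   -6.8  -4.9  13. ] [-27.2  28.6]
```

View pics/s4.png

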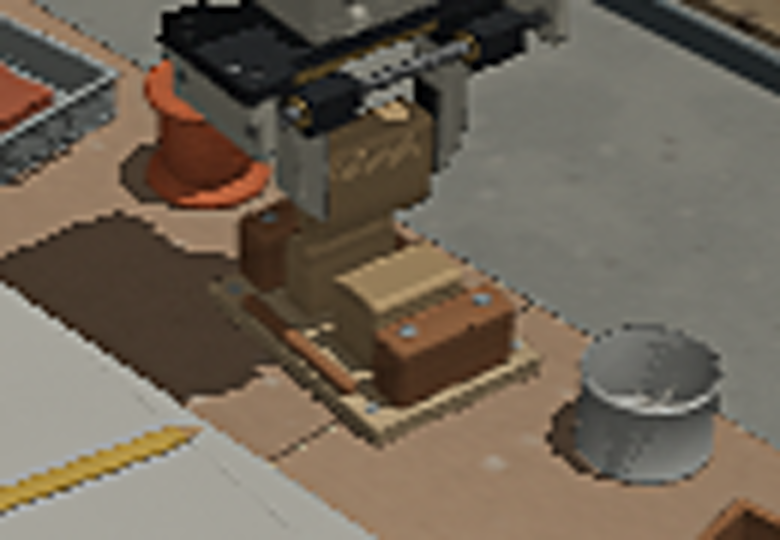

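The side crop shows the packer upright in the fingers at (375,160), above the gap. I'll measure the gap faces with the same side camera so its bias cancels.

```bash
python3 - <<'E'
from h import *
from scipy.ndimage import median_filter
C=np.array([537.6,-6.9]);y=np.radians(-7.9);R=np.array([[np.cos(y),-np.sin(y)],[np.sin(y),np.cos(y)]])
def L(n,d):
    q=cloud(n,d).reshape(-1,3);return np.c_[(q[:,:2]-C)@R,q[:,2]]
a=L('side',np.load('side0.npz')['d']); b=L('side',np.load('s4.npz')['d'])
f=lambda Q,x0,x1,y0,y1,z0,z1:Q[(Q[:,0]>x0)&(Q[:,0]<x1)&(Q[:,1]>y0)&(Q[:,1]<y1)&(Q[:,2]>z0)&(Q[:,2]<z1)]
k=f(a,-22,22,8,25,22,45);print('thin -y face',len(k),np.median(k[:,1]),k[:,1].std())
k=f(a,-22,22,-46,-28,49.5,60);print('thick top -y part',len(k))
k=f(a,-45,45,-80,-60,4,44);k=f(a,-30,30,-80,-62,18,44);print('endblock -y face (true -70)',len(k),np.median(k[:,1]),k[:,1].std())
k=f(a,-22,22,34,50,30,46);print('+y endblock inner face(true 44)',len(k),np.median(k[:,1]) if len(k) else '')
k=f(a,-26,26,-60,60,46,60);h=np.histogram(k[:,1],np.arange(-45,45,3));print(list(zip(h[1][:-1].astype(int).tolist(),h[0].tolist())))
k=f(b,-25,25,-20,20,85,108);print('held -y face',len(k),np.median(k[:,1]),k[:,1].std())
k=f(b,-30,30,-80,-62,18,44);print('endblock now',len(k),np.median(k[:,1]))
P=status.get_obs()['position'];print('tcp local',(P[:2]-C)@R)
E
```

```text
thin -y face 59 17.873792597526943 1.7274877796559387
thick top -y part 27
endblock -y face (true -70) 127 -67.34187612023594 1.748372629320756
+y endblock inner face(true 44) 17 45.827342901735285
[(-45, 0), (-42, 0), (-39, 11), (-36, 15), (-33, 16), (-30, 10), (-27, 10), (-24, 12), (-21, 13), (-18, 11), (-15, 7), (-12, 14), (-9, 8), (-6, 1), (-3, 2), (0, 0), (3, 0), (6, 0), (9, 0), (12, 1), (15, 9), (18, 17), (21, 10), (24, 15), (27, 9), (30, 13), (33, 6), (36, 0), (39, 2)]
held -y face 90 -3.9130186544028436 1.4794114447746218
endblock now 126 -67.2207173659491
tcp local [-0.47116966  5.08939782]
```

The held packer's centre is at about 6.7 and the gap's centre at about 6.5 in the stand frame, so it is aligned. The seat should come at TCP z ≈ 29.5. I'll lower it in stages and watch the force.

Request:
jog_arm --plan '[{"hand":56,"dx":0,"dy":0,"dz":-12,"twist":0},{"hand":56,"dx":0,"dy":0,"dz":-18,"twist":0},{"hand":56,"dx":0,"dy":0,"dz":-21,"twist":0},{"hand":56,"dx":0,"dy":0,"dz":-24,"twist":0},{"hand":56,"dx":0,"dy":0,"dz":-27,"twist":0},{"hand":56,"dx":0,"dy":0,"dz":-30,"twist":0},{"hand":56,"dx":0,"dy":0,"dz":-30,"twist":0}]'

```text
clock: 20.38
position: [536.7, -2.0, 55.8]
tool_rot: [[0.136, 0.991, -0.001], [0.991, -0.136, 0.0], [0.0, -0.001, -1.0]]
contact_force: [0.1, -0.6, 0.3]
grip_width: 62.0
grasp_force: 60.0
```

Request:
jog_arm --plan '[{"hand":56,"dx":0,"dy":0,"dz":-3,"twist":0},{"hand":56,"dx":0,"dy":0,"dz":-6,"twist":0},{"hand":56,"dx":0,"dy":0,"dz":-9,"twist":0},{"hand":56,"dx":0,"dy":0,"dz":-12,"twist":0},{"hand":56,"dx":0,"dy":0,"dz":-14,"twist":0},{"hand":56,"dx":0,"dy":0,"dz":-14,"twist":0}]'

```text
clock: 20.88
position: [536.5, -2.2, 41.8]
tool_rot: [[0.137, 0.991, -0.001], [0.991, -0.137, -0.0], [-0.0, -0.001, -1.0]]
contact_force: [-0.0, -0.6, -1.0]
grip_width: 61.7
grasp_force: 60.0
```

Request:
jog_arm --plan '[{"hand":56,"dx":0,"dy":0,"dz":-3,"twist":0},{"hand":56,"dx":0,"dy":0,"dz":-6,"twist":0},{"hand":56,"dx":0,"dy":0,"dz":-9,"twist":0},{"hand":56,"dx":0,"dy":0,"dz":-11,"twist":0},{"hand":56,"dx":0,"dy":0,"dz":-13,"twist":0},{"hand":56,"dx":0,"dy":0,"dz":-13,"twist":0}]'

```text
clock: 21.38
position: [536.8, -2.2, 29.6]
tool_rot: [[0.137, 0.991, -0.0], [0.991, -0.137, -0.0], [-0.0, -0.0, -1.0]]
contact_force: [-2.9, -0.5, 5.2]
grip_width: 61.6
grasp_force: 60.0
```

```bash
python3 - <<'E'
from h import *
s,d=snap('side');cv2.imwrite('pics/s5.png',cv2.resize(s[150:240,270:400,::-1],None,fx=6,fy=6,interpolation=cv2.INTER_CUBIC))
E
```

```text
(no output)
```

View pics/s5.png

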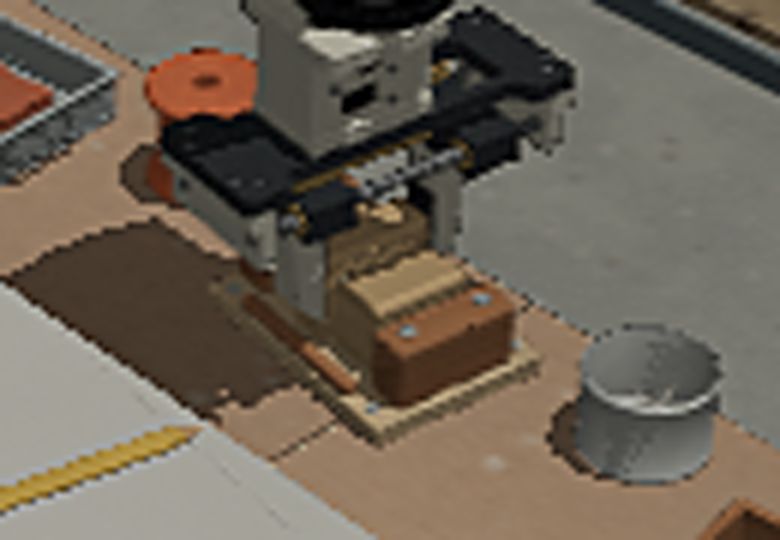

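The packer is seated at z = 29.6 with 5 N on the base, and the thick packer at (430,310) stands upright beside it. I'll release and back straight up.

Request:
jog_arm --plan '[{"hand":76,"dx":0,"dy":0,"dz":0,"twist":0},{"hand":76,"dx":0,"dy":0,"dz":0,"twist":0},{"hand":76,"dx":0,"dy":0,"dz":0,"twist":0},{"hand":76,"dx":0,"dy":0,"dz":0,"twist":0},{"hand":76,"dx":0,"dy":0,"dz":10,"twist":0},{"hand":76,"dx":0,"dy":0,"dz":30,"twist":0},{"hand":76,"dx":0,"dy":0,"dz":60,"twist":0},{"hand":76,"dx":0,"dy":0,"dz":100,"twist":0},{"hand":76,"dx":0,"dy":0,"dz":140,"twist":0},{"hand":76,"dx":0,"dy":0,"dz":150,"twist":0}]'

```text
clock: 22.27
position: [540.8, -2.0, 186.5]
tool_rot: [[0.137, 0.991, 0.01], [0.991, -0.137, 0.001], [0.002, 0.01, -1.0]]
contact_force: [0.8, -0.6, 0.1]
grip_width: 75.8
grasp_force: 0.0
```

Request:
jog_arm --plan '[{"hand":76,"dx":-110,"dy":160,"dz":40,"twist":0},{"hand":76,"dx":-110,"dy":160,"dz":40,"twist":0},{"hand":76,"dx":-110,"dy":160,"dz":40,"twist":0},{"hand":76,"dx":-110,"dy":160,"dz":40,"twist":0},{"hand":76,"dx":-110,"dy":160,"dz":40,"twist":0},{"hand":76,"dx":-110,"dy":160,"dz":40,"twist":0},{"hand":76,"dx":-110,"dy":160,"dz":40,"twist":0},{"hand":76,"dx":-110,"dy":160,"dz":40,"twist":0}]'

```text
clock: 22.93
position: [427.3, 157.3, 219.7]
tool_rot: [[0.137, 0.991, 0.001], [0.991, -0.137, -0.0], [-0.0, 0.001, -1.0]]
contact_force: [0.2, -0.6, -0.5]
grip_width: 76.0
grasp_force: 0.0
```

```bash
python3 - <<'E'
from h import *
from m import fit
p,d=snap('top');w=cloud('top',d)
C=np.array([537.6,-6.9]);y=np.radians(-7.9);R=np.array([[np.cos(y),-np.sin(y)],[np.sin(y),np.cos(y)]])
q=w[146:214,296:364].reshape(-1,3);L=np.c_[(q[:,:2]-C)@R,q[:,2]]
L=L[(L[:,2]>46)&(abs(L[:,0])<40)]
for y0 in range(-48,50,4):
    k=L[abs(L[:,1]-y0-2)<2]
    if len(k):print(y0,len(k),'z',np.median(k[:,2]).round(1),'x',k[:,0].min().round(1),k[:,0].max().round(1))
k=L[L[:,2]>57.5];print('packer',fit(k[:,:2]))
k=L[(L[:,1]<-9)&(L[:,1]>-43.5)];print('thick',fit(k[:,:2]))
k=L[(L[:,1]>22)&(L[:,1]<42)];print('thin',fit(k[:,:2]))
t=cv2.resize(p[150:215,180:480,::-1],None,fx=2.6,fy=2.6,interpolation=cv2.INTER_CUBIC)
s,_=snap('side');s=cv2.resize(s[120:240,220:400,::-1],(780,520),interpolation=cv2.INTER_CUBIC)[:425]
cv2.imwrite('pics/f6.png',np.vstack([t,s]));print(status.get_obs()['position'])
E
```

```text
-48 23 z 48.0 x -32.8 31.7
-44 2 z 48.3 x -21.3 22.0
-40 19 z 49.8 x -22.4 24.0
-36 27 z 51.9 x -26.9 23.7
-32 27 z 52.2 x -26.4 26.0
-28 25 z 52.4 x -26.8 23.9
-24 26 z 53.3 x -26.4 24.1
-20 25 z 52.9 x -26.2 23.7
-16 27 z 51.2 x -25.9 23.6
-12 26 z 52.6 x -26.9 25.5
-8 28 z 52.4 x -32.4 25.5
-4 31 z 62.2 x -32.3 28.3
0 32 z 62.7 x -33.0 27.8
4 32 z 62.7 x -32.6 29.0
8 32 z 62.4 x -32.9 29.3
12 33 z 63.1 x -32.2 28.3
16 30 z 60.9 x -32.6 28.5
20 25 z 50.9 x -32.6 28.3
24 27 z 52.7 x -25.3 24.8
28 25 z 52.3 x -24.0 26.4
32 25 z 52.5 x -24.8 25.8
36 26 z 51.7 x -25.2 26.6
40 3 z 49.2 x -13.3 26.1
44 23 z 47.9 x -28.3 30.4
48 32 z 48.1 x -34.1 33.2
packer (array([-1.3, 11.9]), array([47.2, 64.8]), 74.6)
thick (array([ -0.5, -24.1]), array([29.8, 53. ]), 89.7)
thin (array([ 0.7, 31.3]), array([18.3, 51.8]), 89.7)
[427.54886404 156.40286918 219.19552664]
```

View pics/f6.png

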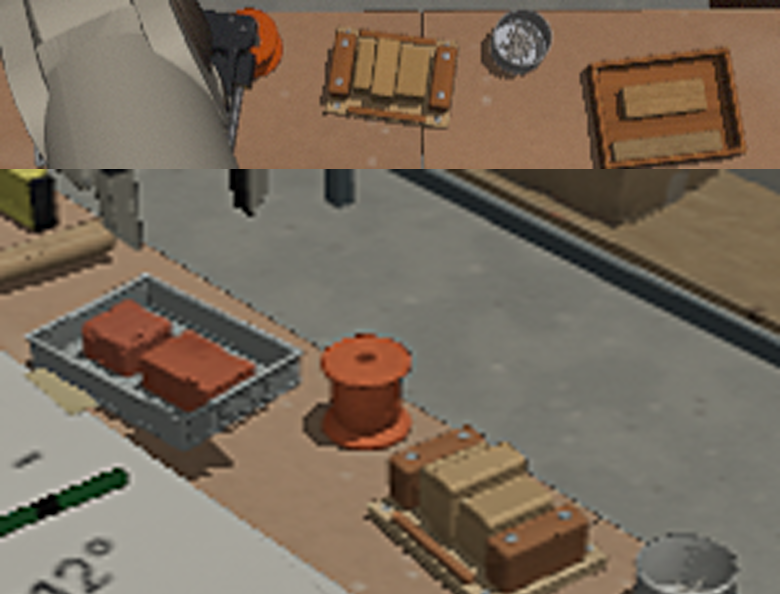

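The final pictures show both bricks flat and side by side at (127,335) and (195,370). The spacer is flat at (663,97), and all three packers stand upright in the stand with tops at 52, 62 and 52 mm. Their centres line up to within about 2–3 mm. Handing in.

```bash
python3 -c "
from station import env
print(env.job_done())"
```

```text
the job is handed in; nothing more can be done
None
```

The job is handed in (no verdict came back): both bricks flat side by side in the tray, the spacer flat in the box, and the packer down on the stand's base between its upright neighbours, centres in line within about 2–3 mm, everything released, 23 s used.

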